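# Find the fullest solder tin

### The job

The reel in the open solder tin is used up: put the loose lid back on that tin, fully down and level, and let go of it. Find out by lifting and feeling the weight which of the three closed tins has the most solder left, leave the other two standing upright on the bench, and finish the job holding the heaviest one still and upright in the gripper, at least 10 cm clear of the bench. Do not tip any tin over, and leave the tools and other things on the bench where they are.

Things in the scene. Friction and masses are not known exactly. Their poses are not given: they have to be found in the camera images.
- tin_1: closed round tin of plain steel, a reel of solder inside: 66 mm across, 57.5 mm tall, straight sides, lid tight (does not come off). Origin: centre of its underside; z up. The three closed tins look alike and weigh 0.15 to 0.65 kg; which is heaviest is new each time, by over 0.15 kg. The reel has a few mm of play
- tin_2: closed round tin of plain steel, a reel of solder inside: 66 mm across, 57.5 mm tall, straight sides, lid tight (does not come off). Origin: centre of its underside; z up. The three closed tins look alike and weigh 0.15 to 0.65 kg; which is heaviest is new each time, by over 0.15 kg. The reel has a few mm of play
- tin_3: closed round tin of plain steel, a reel of solder inside: 66 mm across, 57.5 mm tall, straight sides, lid tight (does not come off). Origin: centre of its underside; z up. The three closed tins look alike and weigh 0.15 to 0.65 kg; which is heaviest is new each time, by over 0.15 kg. The reel has a few mm of play
- open_tin: open tin of the same make, an empty black reel inside below the rim; loose, about 0.1 kg. Body 66 mm across up to a shoulder 41 mm up, above it a straight neck 60 mm across up to the rim at 56 mm, whose top 5 mm curves in to 57 mm. Origin: centre of its underside; z up its axis
- open_tin_rim (a point): centre of the open tin's mouth, at rim height, 56 mm above its underside
- tin_lid: the open tin's loose lid, steel, 35 g, lying right way up (closed top upwards): 67 mm across, 15.5 mm tall; 63.6 mm and 14 mm deep inside. Origin: centre of its lower edge; z up through its top. Fully down, its origin is 42 mm and its top 57.5 mm above the tin's underside; it goes on with 1.7 mm of play all round, without force
- table: the wooden bench top, flat and level at height 0; it does not move
- tape_roll: bystander: black roll of insulating tape lying flat, 68 mm across, 19 mm high. Origin: centre of its underside
- side_cutters: bystander: side cutters lying flat with dark handles, about 165 mm long, 16 mm high. Origin under the middle; x towards the jaws
- screwdriver: bystander: screwdriver lying on its side, 170 mm long, under 35 mm high. Origin under its middle; x towards the tip
- terminal_rail: bystander: 120 mm piece of mounting rail with a row of grey terminal blocks, 42 mm wide, 36 mm high. Origin: centre of its underside; x along the rail
- multimeter: bystander: yellow hand multimeter lying on its back, 150 x 75 mm, 41 mm high. Origin: centre of its underside; x along its length
- tip_cleaner: bystander: black round pot of brass wool for cleaning iron tips, 72 mm across, 45 mm high. Origin: centre of its underside
Things that resemble listed ones, but are neither listed nor needed, are in the scene too. Leave any green or turquoise look-alike of the tin_1 alone.

How it is judged (in metres and radians):
On the way:
1. the loose lid sits fully down and level on the open tin and is let go (horizontal distance between tin_lid and open_tin below 0.006 m and z of tin_lid in the frame of open_tin between 0.039 and 0.0445 m and angle between the z axis of tin_lid and the z axis of open_tin, either way round below 0.06 rad and angle between open_tin's own z axis and vertical below 0.08 rad and height (world z) of open_tin below 0.006 m and contact force between tin_lid and the fingers below 0.1 N), for 0.3 s.
At the end, for the whole second after the job is handed in: Lid fully down (2.5 mm) and level (0.06 rad) on the open tin, which stands upright. Heaviest closed tin gripped, underside over 80 mm up, upright (0.25 rad), still, touching nothing else; the other two stand upright, still, on the bench, neither weighing on it with over 4.6 N (horizontal distance between tin_lid and open_tin below 0.006 m and z of tin_lid in the frame of open_tin between 0.039 and 0.0445 m and angle between the z axis of tin_lid and the z axis of open_tin, either way round below 0.06 rad and angle between open_tin's own z axis and vertical below 0.08 rad and height (world z) of open_tin below 0.006 m and ((height (world z) of tin_1 above 0.08 m and angle between tin_1's own z axis and vertical below 0.25 rad and contact force between tin_1 and the fingers above 2 N and linear speed of each of tin_1, tin_2, tin_3 below 0.03 m/s and contact force between tin_1 and table below 0.2 N and contact force between tin_1 and tape_roll below 0.2 N and contact force between tin_1 and side_cutters below 0.2 N and contact force between tin_1 and screwdriver below 0.2 N and contact force between tin_1 and terminal_rail below 0.2 N and contact force between tin_1 and multimeter below 0.2 N and contact force between tin_1 and tip_cleaner below 0.2 N and height (world z) of each of tin_2, tin_3 below 0.006 m and angle between each of tin_2, tin_3's own z axis and vertical below 0.08 rad and contact force between tin_2 and table between 0.8 and 4.6 N and contact force between tin_3 and table between 0.8 and 4.6 N) or (height (world z) of tin_2 above 0.08 m and angle between tin_2's own z axis and vertical below 0.25 rad and contact force between tin_2 and the fingers above 2 N and linear speed of each of tin_2, tin_1, tin_3 below 0.03 m/s and contact force between tin_2 and table below 0.2 N and contact force between tin_2 and tape_roll below 0.2 N and contact force between tin_2 and side_cutters below 0.2 N and contact force between tin_2 and screwdriver below 0.2 N and contact force between tin_2 and terminal_rail below 0.2 N and contact force between tin_2 and multimeter below 0.2 N and contact force between tin_2 and tip_cleaner below 0.2 N and height (world z) of each of tin_1, tin_3 below 0.006 m and angle between each of tin_1, tin_3's own z axis and vertical below 0.08 rad and contact force between tin_1 and table between 0.8 and 4.6 N and contact force between tin_3 and table between 0.8 and 4.6 N) or (height (world z) of tin_3 above 0.08 m and angle between tin_3's own z axis and vertical below 0.25 rad and contact force between tin_3 and the fingers above 2 N and linear speed of each of tin_3, tin_1, tin_2 below 0.03 m/s and contact force between tin_3 and table below 0.2 N and contact force between tin_3 and tape_roll below 0.2 N and contact force between tin_3 and side_cutters below 0.2 N and contact force between tin_3 and screwdriver below 0.2 N and contact force between tin_3 and terminal_rail below 0.2 N and contact force between tin_3 and multimeter below 0.2 N and contact force between tin_3 and tip_cleaner below 0.2 N and height (world z) of each of tin_1, tin_2 below 0.006 m and angle between each of tin_1, tin_2's own z axis and vertical below 0.08 rad and contact force between tin_1 and table between 0.8 and 4.6 N and contact force between tin_2 and table between 0.8 and 4.6 N))); the arm keeps its last pose, push and grip.
It fails at once if a tin is tipped over (angle between any of tin_1, tin_2, tin_3, open_tin's own z axis and vertical above 0.7 rad).
It fails at once if a tool or other bystander is moved more than 30 mm (distance of any of tape_roll, side_cutters, screwdriver, terminal_rail, multimeter, tip_cleaner from where it was at the start of the episode above 0.03 m).
It also fails if it takes over 72 s, if anything falls off the work surface, if the arm or the gripper's body presses on something with over 40 N, if the wrist force passes 120 N, or if a joint passes its speed limit or range.

### The arm

A 6-joint arm with a two-finger parallel gripper is mounted at the origin on the work surface. World frame = base frame: x ahead of the robot, y to its left, z up, the work surface at z = 0. Lengths are in mm, angles in rad, forces in N, time in s.
With the tool pointing down it reaches from about 300 to 775 mm from the base axis. Payload 14.6 kg.
Tool frame: the origin (TCP) lies on the mounting face of the last link; the fingertips stand 199 mm ahead of it and the grasp point (between the pads) lies 180 mm ahead of it; z points along the fingers, y is the direction in which the jaws open and shut (so a half turn about z gives the same grasp; the last joint's range is limited). The gripper opens to 94 mm and grips with 3 to 60 N. Pads are 16 mm wide; open, the fingers measure 119 mm over their backs; the gripper's body (75 mm by 177 mm) begins 78 mm behind the grasp point.
Start: joints at [1.239, 0.3, 1.521, -0, 1.321, -0.067], TCP at [143.942, 530.822, 404.646] pointing down, gripper open.
Joint ranges: [-3.03, 3.03], [-0.79, 2.21], [0.23, 2.52], [-1.04, 4.18], [0, 3.07], [-2.55, 2.55]. Speed limits (rad/s): [2.22, 2.22, 2.57, 3.14, 3.14, 3.14].

### API

Orientations are given as a 3x3 rotation matrix whose columns are the frame's x, y, z axes.
In Python, from cell import * gives the robot as it stands. Calls block until the motion is done:
- reach(position, orientation): joint-space move of the TCP to a pose.
- move_l(position, max_speed=150, ori=None): straight line of the TCP; ori=None keeps the orientation; max_speed is the mean speed in mm/s.
- set_joints(angles): joint-space move.
- ungrasp() and clamp(f_grip=None): open the fingers fully, or close them until they stop; f_grip is the grip in N (None keeps the last).
- pause(seconds).
- solve_ik(position, orientation): joint angles nearest the present ones, or None.
- read_camera(name): name is "side" or "top"; returns a dict with "color" (480x640x3 uint8, red, green, blue), "camera_matrix" (3x3 intrinsics, pixels), "view" (4x4, takes a point from world to camera coordinates). Camera axes: x right, y down, z forward; pixel columns grow to the right and rows downward; lengths in mm; the calibration is good to about 2 mm. A picture is of the moment at which its call begins. There is no depth.
A pose or a line that the arm cannot do raises PlanningError and nothing moves.
- hand_in(): hands the job in, once; it reports no verdict.
Readings, each from a call of its own:
- current_clock(): time.
- current_joint_positions(): joint angles.
- current_joint_velocities(): joint speeds.
- current_effort(): joint torques, N m.
- current_eef_pos(): TCP position.
- current_eef_rot(): TCP orientation.
- current_force(): force on the tool from outside, world axes, zero at the start.
- current_torque(): the same for the moment, N m.
- current_finger_gap(): finger opening in mm.
Only numpy, scipy, OpenCV 4.12 (cv2) and the standard library are available. Lean on these libraries where they do the work, as an engineer would, in place of code of your own. Each camera call takes 0.05 s, during which the arm holds its last target. There are 200 camera calls.

## Working session

There is one attempt and no reset: what is moved stays moved. The work goes in short steps, each a Python script; the robot and the scene stay as the last script left them, time stands still between calls to the robot, and variables do not carry over. Pictures are saved under pics/ and viewed, about 8 in all and at most 12, crops included, and the job is handed in when it is done.

```bash
ls; mkdir -p pics
python3 - <<'E'
from cell import *
import cv2,numpy as np
for n in("top","side"):
    d=read_camera(n);cv2.imwrite(f"pics/{n}0.png",d["color"][:,:,::-1]);np.savez(f"pics/{n}.npz",K=d["camera_matrix"],V=d["view"])
    V=d["view"];print(n,d["camera_matrix"].round(1).tolist(),(-V[:3,:3].T@V[:3,3]).round(),V[:3,:3].round(2).tolist())
print(current_clock(),current_force(),current_eef_rot(),current_finger_gap())
E
```

```text
pics
top [[593.6, 0.0, 319.5], [0.0, 593.6, 240.4], [0.0, 0.0, 1.0]] [ 274.   -2. 1352.] [[0.01, -1.0, 0.0], [-0.98, -0.01, -0.2], [0.2, -0.0, -0.98]]
side [[451.5, 0.0, 317.5], [0.0, 451.5, 241.5], [0.0, 0.0, 1.0]] [485. 717. 645.] [[-1.0, -0.03, -0.02], [-0.01, 0.63, -0.77], [0.04, -0.77, -0.63]]
0.1 [0.40420608 0.19305294 0.02269759] [[-9.65165330e-01  2.61640542e-01 -3.36249831e-04]
 [ 2.61640749e-01  9.65164840e-01 -9.74418340e-04]
 [ 6.95891717e-05 -1.02845146e-03 -9.99999469e-01]] 94.04316990523914
```

View pics/top0.png

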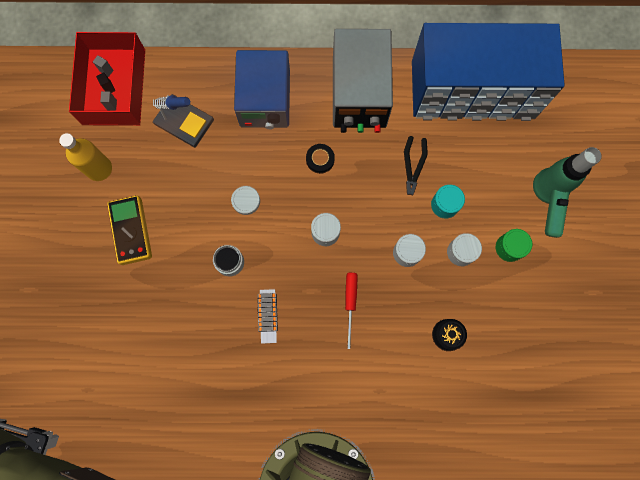

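View pics/side0.png

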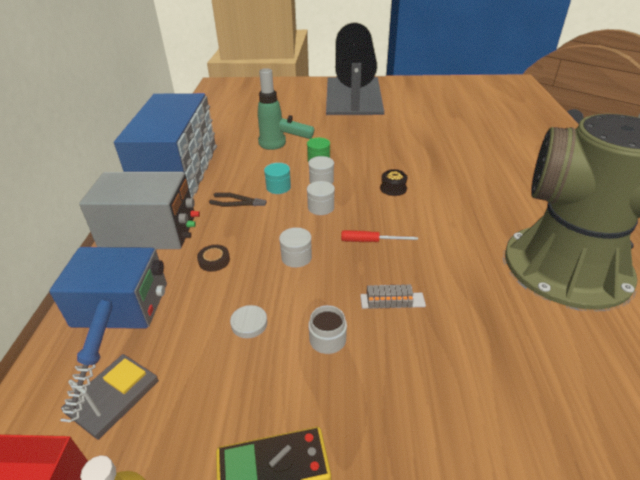

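Top view: the lid is the low disc at (245,200), with the open tin and its black reel at (228,260). The plain steel closed tins are at (326,228), (410,249) and (466,249). Turquoise (449,200) and green (516,244) are look-alikes to leave alone. The side view agrees: lid (249,321) is flat on the bench, open tin (328,328), closed tins (296,247), (321,197) and (321,170). Next I'll fit the top faces in both views and triangulate.

```bash
cat > vis.py <<'E'
import cv2,numpy as np
def ray(n,uv):
    c=np.load(f"pics/{n}.npz");K,V=c["K"],c["V"];R=V[:3,:3]
    d=R.T@np.linalg.solve(K,[uv[0],uv[1],1]);return -R.T@V[:3,3],d/np.linalg.norm(d)
def plane(n,uv,z):
    o,d=ray(n,uv);return o+d*(z-o[2])/d[2]
def tri(a,b):
    (o1,d1),(o2,d2)=ray("top",a),ray("side",b)
    s=np.linalg.lstsq(np.c_[d1,-d2],o2-o1,rcond=None)[0];p,q=o1+s[0]*d1,o2+s[1]*d2
    return (p+q)/2,np.linalg.norm(p-q)
def proj(n,P):
    c=np.load(f"pics/{n}.npz");p=c["K"]@(c["V"]@np.r_[P,1])[:3];return p[:2]/p[2]
def ells(n,img,seeds,vmin,smax=60,r=26):
    """ellipse of the bright steel blob at each seed"""
    hsv=cv2.cvtColor(img,cv2.COLOR_BGR2HSV);out=[]
    for (u,v),t in zip(seeds,vmin):
        m=((hsv[...,1]<smax)&(hsv[...,2]>t)).astype(np.uint8)
        w=np.zeros_like(m);cv2.circle(w,(u,v),r,1,-1);m&=w
        c=max(cv2.findContours(m,cv2.RETR_EXTERNAL,cv2.CHAIN_APPROX_NONE)[0],key=cv2.contourArea)
        out.append(cv2.fitEllipse(cv2.convexHull(c)))
    return out
E
python3 - <<'E'
from vis import *
T,S=cv2.imread("pics/top0.png"),cv2.imread("pics/side0.png")
for n,I,s in(("t",T,[(245,200),(228,260),(326,228),(410,249),(466,249)]),("s",S,[(249,321),(328,328),(296,240),(321,190),(321,165)])):
    h=cv2.cvtColor(I,cv2.COLOR_BGR2HSV)
    for u,v in s: print(n,(u,v),"V",h[v-24:v+28:3,u,2].tolist(),"S",h[v-24:v+28:3,u,1].tolist())
a=cv2.resize(T[170:290,200:500],None,fx=2.6,fy=2.6,interpolation=2)
b=cv2.resize(S[145:355,215:365],None,fx=1.35,fy=1.35,interpolation=2)
b=np.pad(b,((0,0),(0,a.shape[1]-b.shape[1]),(0,0)));cv2.imwrite("pics/crop1.png",np.vstack([a,b]))
E
```

```text
t (245, 200) V [150, 154, 154, 160, 180, 189, 189, 186, 188, 189, 186, 191, 180, 174, 148, 166, 156, 174] S [168, 169, 171, 143, 10, 16, 15, 15, 15, 15, 15, 15, 11, 176, 172, 171, 172, 171]
t (228, 260) V [174, 178, 154, 155, 22, 27, 27, 27, 27, 27, 27, 37, 140, 79, 158, 158, 165, 160] S [170, 169, 172, 36, 23, 19, 9, 19, 9, 9, 9, 7, 9, 19, 171, 173, 172, 172]
t (326, 228) V [159, 140, 155, 174, 190, 191, 190, 190, 190, 189, 188, 189, 189, 107, 121, 153, 151, 154] S [170, 171, 171, 18, 16, 16, 15, 15, 15, 15, 16, 18, 16, 10, 129, 170, 171, 169]
t (410, 249) V [159, 162, 160, 177, 192, 196, 189, 190, 190, 192, 191, 188, 194, 103, 164, 153, 159, 147] S [172, 172, 172, 16, 16, 16, 13, 15, 15, 16, 15, 15, 16, 7, 177, 172, 172, 170]
t (466, 249) V [142, 164, 172, 193, 191, 188, 185, 189, 190, 188, 187, 191, 187, 78, 150, 151, 152, 142] S [171, 169, 172, 20, 15, 15, 14, 15, 13, 16, 16, 15, 11, 16, 172, 172, 171, 172]
s (249, 321) V [171, 172, 166, 188, 195, 192, 191, 190, 189, 190, 190, 190, 169, 160, 177, 176, 173, 171] S [140, 138, 140, 18, 12, 13, 13, 11, 13, 13, 12, 12, 12, 18, 133, 138, 141, 140]
s (328, 328) V [170, 163, 154, 74, 74, 75, 73, 74, 74, 151, 163, 172, 167, 161, 164, 163, 158, 165] S [125, 16, 22, 86, 90, 85, 84, 96, 83, 19, 20, 6, 14, 21, 22, 17, 27, 136]
s (296, 240) V [176, 177, 177, 177, 188, 191, 192, 189, 191, 191, 192, 164, 167, 166, 163, 162, 162, 168] S [139, 137, 140, 138, 23, 12, 13, 12, 12, 13, 5, 19, 14, 17, 22, 20, 22, 79]
s (321, 190) V [194, 174, 165, 162, 160, 186, 192, 191, 191, 191, 174, 160, 162, 161, 163, 162, 162, 168] S [13, 7, 17, 16, 13, 10, 9, 13, 12, 11, 7, 16, 16, 19, 20, 19, 33, 135]
s (321, 165) V [167, 164, 168, 134, 141, 168, 194, 192, 193, 191, 162, 166, 162, 167, 191, 191, 191, 189] S [140, 146, 138, 137, 136, 41, 12, 12, 12, 7, 17, 11, 14, 14, 11, 11, 12, 11]
```

View pics/crop1.png

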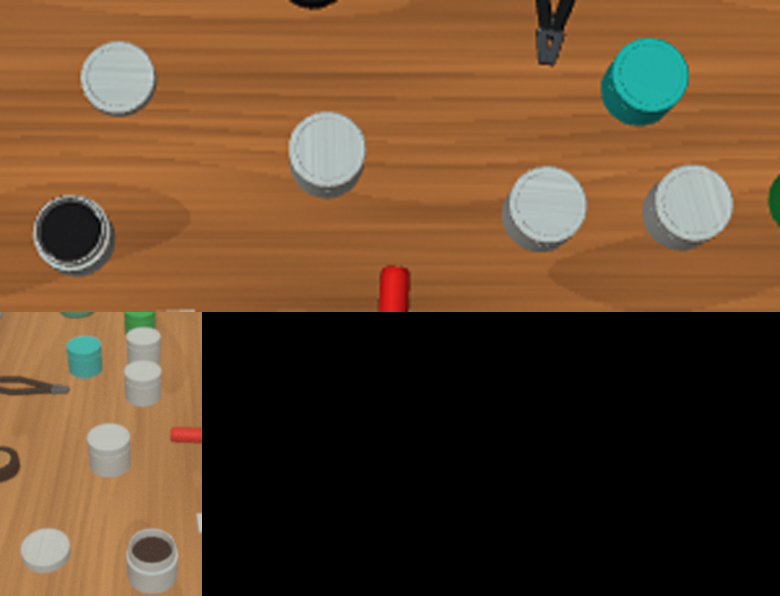

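```bash
cat > m.py <<'E'
from vis import *
T,S=cv2.imread("pics/top0.png"),cv2.imread("pics/side0.png")
ts=[(245,200),(326,228),(410,249),(466,249)];ss=[(249,321),(296,240),(321,190),(321,165)]
et=ells("top",T,ts,[175]*4);es=ells("side",S,ss,[178]*4,r=21)
for a,b,n in zip(et,es,["lid","A","B","C"]):
    p,g=tri(a[0],b[0]);h=15.5 if n=="lid" else 57.5
    print(n,"tri",p.round(1),"gap",round(g,1),"top@h",plane("top",a[0],h).round(1)[:2],"side@h",plane("side",b[0],h).round(1)[:2],np.round(a[1],1),np.round(b[1],1))
def sil(I,c,r):
    h=cv2.cvtColor(I,cv2.COLOR_BGR2HSV);m=((h[...,1]<100)).astype(np.uint8);w=np.zeros_like(m);cv2.circle(w,c,r,1,-1);m&=w
    x,y,W,H=cv2.boundingRect(max(cv2.findContours(m,0,1)[0],key=cv2.contourArea));print((x,y,W,H));return (x+(W-1)/2,y+(H-1)/2)
for n,a,b,r in(("open",(228,260),(328,328),28),("A chk",(326,228),(296,247),27)):
    A,B=sil(T,a,r),sil(S,b,r);p,g=tri(A,B);print(n,"mid",p.round(1),round(g,1))
h=cv2.cvtColor(T,cv2.COLOR_BGR2HSV);m=((h[...,1]<60)&(h[...,2]<60)).astype(np.uint8);w=np.zeros_like(m);cv2.circle(w,(228,260),20,1,-1)
c=max(cv2.findContours(m&w,0,1)[0],key=cv2.contourArea);e=cv2.fitEllipse(c);print("hole",e,[plane("top",e[0],z).round(1)[:2] for z in(45,56)])
E
python3 m.py
```

```text
lid tri [642.7 170.9  13.1] gap 1.6 top@h [641.2 170.6] side@h [642.9 172.8] [25.7 27.4] [26.9 35.4]
A tri [568.  -16.7  55.1] gap 1.2 top@h [566.9 -16.6] side@h [568.3 -13.9] [27.5 28.6] [19.7 30.5]
B tri [ 520.9 -206.2   54.9] gap 1.4 top@h [ 519.6 -205.7] side@h [ 521.4 -202.4] [27.8 28.8] [14.4 26.6]
C tri [ 523.  -331.4   54.5] gap 0.7 top@h [ 522.  -330.6] side@h [ 523.1 -326.2] [27.5 29.1] [12.2 23.7]
(213, 245, 31, 31)
(308, 305, 39, 49)
open mid [496.7 202.5  25. ] 2.0
(311, 213, 30, 33)
(279, 227, 33, 41)
A chk mid [569.3 -17.9  27.1] 1.2
hole ((226.455322265625, 258.4897766113281), (21.27684211730957, 22.82012176513672), 68.86566162109375) [array([495.8, 203.1]), array([493.9, 201.4])]
```

Triangulated tops agree with the listed heights. The open tin is near (496.5,202), the lid (642,171), and the tins A (568,-17), B (520,-206) and C (522,-331). I'll squeeze the open tin gently along two axes to centre it, then do the same with the lid, and lift it.

```bash
cat > rb.py <<'E'
from cell import *
import numpy as np
def rot(a):
    c,s=np.cos(a),np.sin(a);return np.array([[-s,c,0],[c,s,0],[0,0,-1.]])
def yaw0(x,y): return np.arctan2(y,x)+np.pi/2     # jaws tangential
def snap(t): print(t,"t",round(current_clock(),1),"pos",np.round(current_eef_pos(),1),"gap",round(current_finger_gap(),1),"F",np.round(current_force(),2),"q",np.round(current_joint_positions(),2))
def centre(x,y,ztcp,f):
    a=yaw0(x,y)
    reach([x,y,ztcp+80],rot(a));move_l([x,y,ztcp],100);clamp(f);snap("sq1");ungrasp()
    move_l([x,y,ztcp],150,rot(a-np.pi/2));clamp(f);snap("sq2")
E
python3 - <<'E'
from rb import *
reach([470,200,330],rot(yaw0(496.5,202)));snap("pre")
centre(496.5,202.3,214,4)
ungrasp();p=current_eef_pos();move_l([p[0],p[1],320],200)
centre(642,171,202.5,8)
p=current_eef_pos();move_l([p[0],p[1],300],150);pause(.2);snap("up")
d=read_camera("side");import cv2;cv2.imwrite("pics/s1.png",d["color"][:,:,::-1])
E
```

```text
pre t 1.8 pos [469.8 200.5 330.1] gap 93.8 F [-0.25  0.12 -0.59] q [ 0.33  0.29  1.72  0.    1.13 -1.63]
sq1 t 3.6 pos [496.5 202.3 214.2] gap 66.1 F [-1.14 -1.32  1.95] q [ 0.32  0.51  1.72 -0.    0.91 -1.64]
sq2 t 6.5 pos [496.5 202.3 214. ] gap 66.2 F [ 0.42 -0.42 -0.61] q [ 0.32  0.51  1.72 -0.    0.91 -0.07]
sq1 t 10.7 pos [642.  171.  202.7] gap 67.1 F [-1.2  -0.2   2.48] q [ 0.21  0.76  1.32 -0.    1.06 -1.63]
sq2 t 13.5 pos [642.  171.  202.5] gap 67.5 F [ 0.19 -0.25 -0.3 ] q [ 0.21  0.76  1.32  0.    1.06 -0.06]
up t 14.5 pos [641.9 171.  298.9] gap 67.4 F [ 0.5  -0.13 -0.32] q [ 0.21  0.65  1.27 -0.    1.23 -0.06]
```

Squeezes read 66.1/66.2 mm on the tin and 67.1/67.5 mm on the lid, so both are centred. Now the lid goes on.

Run:
```python
from rb import *
import cv2
x,y=496.5,202.3
a=yaw0(x,y)-np.pi/2
reach([x,y,285],rot(a))
for z in(262,252,247,244.5):
    move_l([x,y,z],40 if z>260 else 15);snap(z)
ims=[cv2.resize(read_camera("side")["color"][250:390,230:430,::-1],None,fx=3,fy=3)]
ungrasp();snap("open");move_l([x,y,330],150)
pause(.1)
d=read_camera("side")["color"][:,:,::-1];t=read_camera("top")["color"][:,:,::-1]
cv2.imwrite("pics/s2.png",d);cv2.imwrite("pics/t2.png",t)
cv2.imwrite("pics/crop2.png",np.hstack([cv2.resize(d[260:380,260:390],None,fx=3,fy=3),cv2.resize(t[210:310,180:280],(360,360))]))
```

```text
262 t 16.0 pos [496.6 202.3 262.1] gap 67.4 F [ 0.33  0.27 -0.21] q [ 0.32  0.43  1.7   0.    1.01 -0.07]
252 t 16.8 pos [496.5 202.3 252. ] gap 67.0 F [-0.22  0.21 -0.36] q [ 0.32  0.45  1.71  0.    0.99 -0.07]
247 t 17.3 pos [496.5 202.3 246.9] gap 67.4 F [-0.72 -0.36  0.12] q [ 0.32  0.46  1.71 -0.    0.98 -0.07]
244.5 t 17.6 pos [496.6 202.3 244.6] gap 67.5 F [1.79 0.37 0.64] q [ 0.32  0.46  1.71 -0.    0.97 -0.07]
open t 18.2 pos [496.5 202.3 244.5] gap 94.2 F [0.05 0.64 0.23] q [ 0.32  0.46  1.71 -0.    0.97 -0.07]
```

View pics/crop2.png

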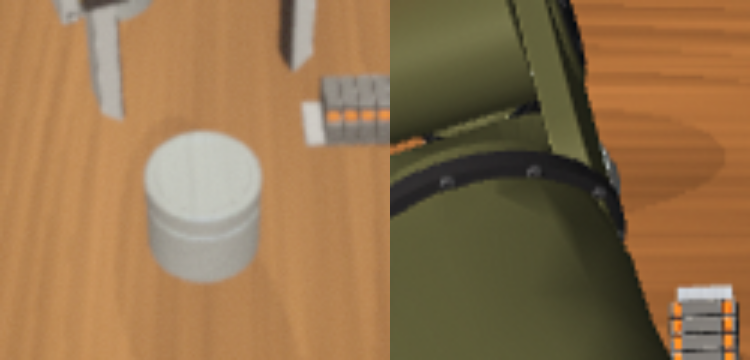

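The lid sits level and close on the tin in the side view (top face centred at about (328,320)); the arm hides it from above, so I'll recheck that view later. Now weighing the three tins.

Run:
```python
from rb import *
def fz(n=10):
    r=[]
    for _ in range(n): r.append(current_force()[2]);pause(.04)
    return np.mean(r),np.std(r)
for n,x,y in(("A",567.5,-16.5),("B",520.3,-206),("C",522.4,-331)):
    reach([x,y,290],rot(yaw0(x,y)));move_l([x,y,212],110)
    pause(.2);b=fz(8);clamp(25);g=current_finger_gap()
    move_l([x,y,232],60);pause(.3);w=fz()
    print(n,"base",np.round(b,2),"lift",np.round(w,2),"diff",round(w[0]-b[0],2),"gap",round(g,1),round(current_clock(),1))
    move_l([x,y,212.3],40);ungrasp();move_l([x,y,290],150)
d=read_camera("side")["color"][:,:,::-1];t=read_camera("top")["color"][:,:,::-1]
import cv2
cv2.imwrite("pics/s3.png",d);cv2.imwrite("pics/t3.png",t);snap("end")
```

```text
A base [0.43 0.63] lift [-3.89  0.46] diff -4.32 gap 65.8 23.7
B base [0.16 0.45] lift [-2.07  0.24] diff -2.24 gap 65.8 29.6
C base [0.4  0.51] lift [-5.55  0.6 ] diff -5.95 gap 65.4 35.2
end t 37.3 pos [ 522.2 -330.9  288.6] gap 94.1 F [ 0.47 -0.26 -1.06] q [-0.62  0.56  1.43  0.    1.15 -1.63]
```

View pics/t3.png

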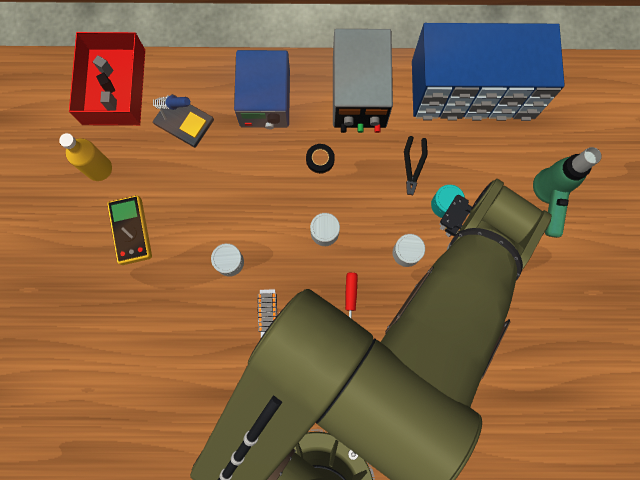

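C weighs 5.95 N against A at 4.3 N and B at 2.2 N, so C is the heaviest. In the picture A (325,228) and B (410,249) stand in place, and the lidded tin is at (227,259). Next I'll lift C and check the lid's height and level from both views.

Run:
```python
from rb import *
from vis import *
x,y=522.4,-331
move_l([x,y,212],110);clamp(30);move_l([x,y,352],100);pause(1.)
F=[]
for _ in range(20): F.append(current_force()[2]);pause(.04)
snap("hold");print("Fz",np.mean(F),np.std(F),np.abs(current_joint_velocities()).max())
t=read_camera("top")["color"][:,:,::-1].copy();s=read_camera("side")["color"][:,:,::-1].copy()
cv2.imwrite("pics/t4.png",t);cv2.imwrite("pics/s4.png",s)
for n,a,b in(("lid",(227,259),(328,319)),("A",(325,228),(296,240)),("B",(410,249),(321,190))):
    try:
        A=ells("top",t,[a],[175])[0];B=ells("side",s,[b],[178],r=21)[0];p,g=tri(A[0],B[0]);print(n,p.round(1),round(g,1),np.round(B[1],1))
    except Exception as e: print(n,e)
cv2.imwrite("pics/crop4.png",s[60:360,180:480].repeat(2,0).repeat(2,1))
```

```text
hold t 42.0 pos [ 522.4 -331.   352. ] gap 65.2 F [-0.3  -0.33 -5.23] q [-0.62  0.5   1.37 -0.    1.27 -1.63]
Fz -5.795317693517639 0.5043598920350155 0.0014850595977718753
lid [496.3 203.9  54.7] 1.5 [29.6 38. ]
A [568.  -15.1  55. ] 1.2 [19.9 30.6]
B [ 521.  -205.4   54.8] 1.5 [15.1 26.7]
```

View pics/crop4.png

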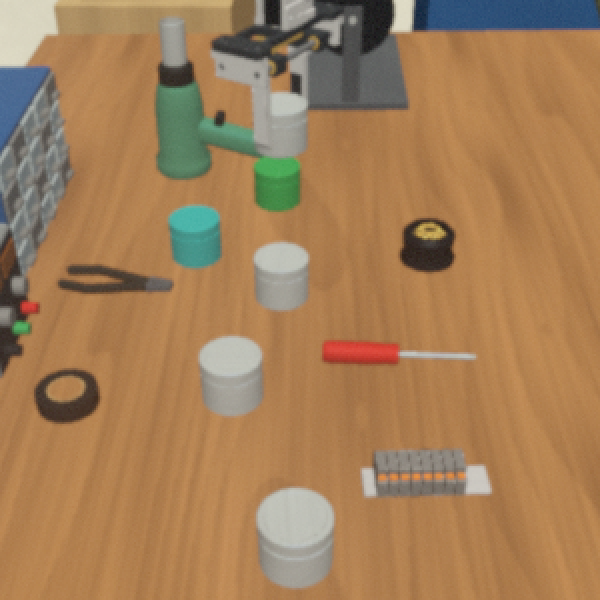

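The lid's top triangulates to the same height as the closed tins (54.7 against 54.8–55.0 mm), so it is fully down. C is held upright at crop (285,125) in free air. The other tins, tools and look-alikes are where they were.

```bash
python3 -c "
from cell import *
hand_in();print(current_clock())"
```

```text
the job is handed in; nothing more can be done
the job is handed in; nothing more can be done
```

I put the lid back on the open tin and let go of it. I then weighed the three closed tins by lifting them and handed in the job holding the heaviest, about 140 mm above the bench. The clock stood at about 42 s of the 72 s allowed. The hand-in gave no verdict.

- **Lid:** it looked level in the side view. Its top triangulated to 54.7 mm, against 54.8–55.0 mm for the closed tins still standing, so it is fully down. All of these read about 2.5 mm below the listed 57.5 mm, a constant calibration offset. The top view was hidden by the arm just after placing, so I checked the lid there only after moving on.
- **Weights:** the lifts read 4.3 N, 2.2 N and 5.95 N. The heaviest is the one on the right as the robot sees it, near x 522, y -331 mm. While held still it read 5.8 N, which agrees within the noise of about 0.5 N per reading.
- **Everything else:** the other two closed tins stand upright within about 2 mm of where they were. In the last picture, the tools and look-alikes in view are where they were. The multimeter was outside that crop and last seen in place in the earlier top view.

No check failed.

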